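Slide the top tile off the stack into the register corner

ROBOT

A 6-joint arm with a two-finger parallel gripper is mounted at the origin on a cart in front of the work surface, level with it; the furniture and walls round the work are solid. World frame = base frame: x ahead of the robot, y to its left, z up, the work surface at z = 0. Lengths are in m, angles in rad, forces in N, time in s.
With the tool pointing down it reaches from about 0.275 to 0.725 m from the base axis. Payload 5.6 kg.
Tool frame: the origin (TCP) lies at the very end of the fingers, on their centre line; the grasp point (between the pads) lies 19 mm behind it; z points along the fingers, y is the line along which they close (so a half turn about z gives the same grasp; the last joint's range is limited). The gripper opens to 85 mm and grips with 20 to 120 N. Pads are 22 mm wide; open, the fingers measure 114 mm over their backs; the gripper's body (76 mm by 85 mm) begins 54 mm behind the grasp point. The pads swing forward as they close: fully open they stand 13 mm farther back than shut.
Start: joints at [1.546, 0.255, 0.108, 0, -1.424, -0.285], TCP at [0.168, 0.524, 0.231] pointing down, gripper open.
Joint ranges: [-2.95, 2.95], [-1.21, 1.97], [-1.09, 1.5], [-2.87, 1.71], [-2.94, -0.07], [-3.05, 3.05]. Speed limits (rad/s): [2.57, 2.57, 3.14, 3.14, 3.14, 3.14].

INTERFACE

Orientations are given as a unit quaternion [x, y, z, w].
In Python, from rig import get_obs, read_camera, camera_info, hand_in gives the robot as it stands. The module is installed in compiled form; this text tells all that it offers.
- The arm moves only by the tool carry_out, never from a script. Its argument "moves" is a list that holds one entry, the list of rows, each a list of 7 numbers: the shift along the world's x, y, z scaled (see below), then the turn, a rotation vector about the world's x, y, z scaled (see below), then the gripper's target within -1 to 1 (shut at 1, half-way at 0, fully open at -1). A call has exactly 5 rows; each row shifts and turns the commanded pose from where the row before left it; what a row does not reach is not made up. The controller multiplies each number of a shift by 0.02 m and each number of a turn by 0.12 rad. A row lasts 1/10 s, in which the tool goes at most 50 mm and 8.59 degrees, less where a joint would pass 70% of its speed; a pose out of reach is approached as far as the arm can. A call with a number of a shift or a turn outside -1 to 1 is refused whole. A call with a gripper value outside its range is refused whole. The fingers move at their own pace and stop on an object; "newtons" is the grip in N (left out, the last holds). Time passes only in rows, so rows that do not move let the fingers close, or fill a call up. It gives the time, the measured TCP pose, the force, the opening and the grip force at its end, in the units of the state.
- get_obs(): the state, without advancing time (a new reading comes with each control period).
- read_camera(name): name is "side" or "top"; returns the picture (420x560x3 uint8, red, green, blue); there is no depth.
- camera_info(name): a dict with "vfov" (degrees; the focal length in pixels is half the picture's height over the tangent of half this angle, whatever the lens; pixels are square), "cx", "cy" (the principal point, pixels), "rvec" (rotation vector, rad) and "tvec" (3), from world to camera coordinates, as OpenCV has them. Camera axes: x right, y down, z forward; pixel columns grow to the right and rows downward; lengths in m; the calibration is good to about 2 mm. A picture is of the moment at which its call begins. camera_info takes no time and is no camera call.
- hand_in(): hands the job in; it is judged then, once.
The state is a dict: "clock": time; "qpos": joint angles; "joint_vel": joint speeds; "joint_efforts": joint torques, N m; "ee_pos": TCP position; "tcp_rot": TCP orientation; "wrist_force": force on the tool from outside, world axes, zero at the start; "wrist_torque": the same for the moment, N m; "opening": opening from 0.0 (shut) to 1.0 (fully open); "grasp_force": force on a finger pad.
Only numpy, scipy, OpenCV 4.12 (cv2) and the standard library are available. Lean on these libraries where they do the work, as an engineer would, in place of code of your own. Each camera call takes 0.05 s, during which the arm holds its last target. There are 200 camera calls.

TASK

Slide the top glazed tile sideways off the stack in the wooden tray onto the grey bed of the jig, and bring it snugly into the corner, bearing on both the sliding fence and the side rail, lying flat. Treat the tile gently, and leave the other tiles in the stack, the setting of the fence and the things around the jig undisturbed.

Things in the scene. Friction and masses are not known exactly. Their poses are not given: they have to be found in the camera images.
- jig: register jig, fixed to the table: plywood base board 136x310x12 mm (x -68..68, y -167..143 mm) with a wooden tile tray at its -y end and a smooth grey bed at its +y end (x -68..68, y -52..140 mm). The bed is height-adjustable: its level top may stand anywhere from 21 to 26.5 mm above the table. Origin on the table; z is up; the tile is to slide along +y, from tray to bed.
- tray (a point): middle of the tray's floor, 12 mm above the table. Wooden walls 12 mm thick, tops 42 mm above the table: at the rear (inner face 48.5 mm towards the jig's -y) and both sides (inner faces 48.5 mm to the jig's +-x). Open only towards +y, where the bed begins 54 mm away.
- tile_top: tile to move, topmost in the tray: white glaze on clay, 90x90x8 mm, about 150 g, slippery (friction about 0.12 on tiles and jig, far more under a finger). Origin: centre of its underside, 1.5 to 7 mm above the bed; face 36 mm above the table, 6 mm below the wall tops. Walls stand 1 to 5 mm from its edges: only its face can be reached. Chips if pressed with over 25 N.
- tile_second: the same tile, next under the top one. Origin: centre of its underside (20 mm above the table). Must stay in the stack.
- tile_bottom: the same tile, lowest in the stack. Origin: centre of its underside (12 mm above the table).
- fence: aluminium bar across the bed, 132 mm long, 16 mm thick, top 40 mm above the table, set by two thumbscrews somewhere along its slots. Origin: middle of the face that looks towards the tray (the jig's -y), 26 mm above the table; y is the jig's +y. It is clamped only lightly and slides if pushed with more than 12 N.
- rail: fixed aluminium side rail on the bed's +x side, 112 mm long, 11 mm thick, top 36 mm above the table, parallel to the jig's y. Origin: middle of its inner face (57 mm in +x from the jig's middle line), which looks to the jig's -x, 26 mm above the table.
- paint_black: paint bottle, 40 mm wide, 105 mm tall, standing beyond the jig's +y end; bystander. Origin: centre of its foot.
- paint_pale: paint bottle, 38 mm wide, 98 mm tall, standing behind the tray at the jig's -y end; bystander. Origin: centre of its foot.
- masking_roll: roll of masking tape lying flat on the corrugated board, 104 mm across, 25 mm tall; bystander. Origin: centre of its underside.
- marker: marker pen lying on the corrugated board, 17 x 135 x 16 mm, along its own y; bystander. Origin: middle of its underside.
- mug: white mug farther back on the table, 82 x 118 x 94 mm, handle at its -y; bystander. Origin: centre of the underside.
- paper_core: card roll core standing upright on the rail's side of the jig, 47 mm wide, 87 mm tall, very light; bystander. Origin: centre of its foot.

How it is judged:
By the outcome, as a careful person would: the job done as asked, in the order asked, and still so for the second after the job is handed in, with the robot touching nothing.
It also fails if it takes over 70 s, if anything falls off the work surface, if the arm or the gripper's body presses on something with over 40 N, if the wrist force passes 120 N, or if a joint passes its speed limit or range.

## Working session

There is one attempt and no reset: what is moved stays moved. The work goes in short steps, Python scripts to look and compute and a tool call to move; the robot and the scene stay as the last step left them, time stands still between calls to the robot, and variables do not carry over. Pictures are saved under pics/ and viewed, at most 13 in all, crops included, and the job is handed in when it is done.

Besides the shell and the picture viewer there is one more tool, called after ">>>" as a command line: name --argument value ..., lists and objects as JSON in quotes. carry_out: Moves the arm, as the interface text tells. Shifts and turns lie within -1 to 1; 1 stands for 0.02 m of shift or 0.12 rad of turn. Its arguments: {"type":"object","properties":{"moves":{"type":"array","items":{"type":"array","items":{"type":"array","items":{"type":"number","minimum":-1,"maximum":1}}}},"newtons":{"type":"number"}},"required":["moves"]}

```bash
mkdir -p pics; python3 - <<'E'
from rig import *
import cv2
for n in("side","top"):
    cv2.imwrite(f"pics/{n}0.png",read_camera(n)[:,:,::-1]); print(camera_info(n))
print(get_obs())
E
```

```text
{'vfov': 48.913722112620334, 'cx': 279.90232070694265, 'cy': 212.59693126001537, 'rvec': array([ 2.21814005, -0.00743967, -0.02392549]), 'tvec': array([-0.5452362 , -0.02993761,  1.14986252])}
{'vfov': 47.38108910714519, 'cx': 274.26632356505013, 'cy': 204.21925533785927, 'rvec': array([ 2.0927156 , -2.13816035,  0.18890605]), 'tvec': array([-0.11160222,  0.55771862,  0.97458377])}
{'clock': 0.1, 'qpos': array([ 1.54562285e+00,  2.55679269e-01,  1.07168189e-01, -3.84616477e-04,
       -1.42390996e+00, -2.84618719e-01]), 'joint_vel': array([-1.53230814e-04, -4.05738303e-03,  3.64791860e-03,  2.76962337e-03,
        4.04527447e-04,  6.49831567e-05]), 'joint_efforts': array([-2.86531082e-03, -3.87603414e+01,  2.38472307e+01,  5.37812412e+00,
       -3.78995610e-03, -5.71536205e-07]), 'ee_pos': array([0.16749038, 0.52342748, 0.23051004]), 'tcp_rot': array([ 9.88022855e-01, -1.54305350e-01, -8.35307575e-05,  8.30135168e-04]), 'wrist_force': array([-0.15048564,  0.09023894,  0.12009244]), 'wrist_torque': array([ 0.01352577, -0.03778892,  0.0109941 ]), 'grasp_force': 0.0, 'opening': 0.9972731470462194}
```

View pics/top0.png

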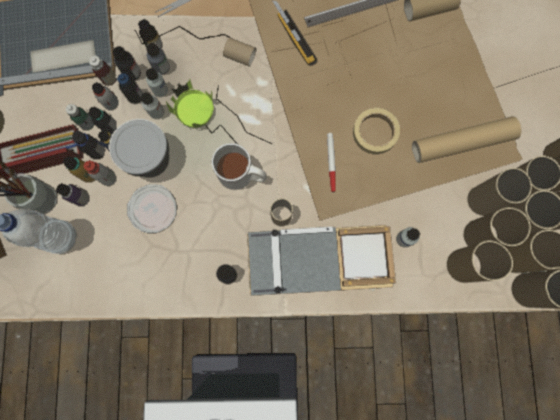

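View pics/side0.png

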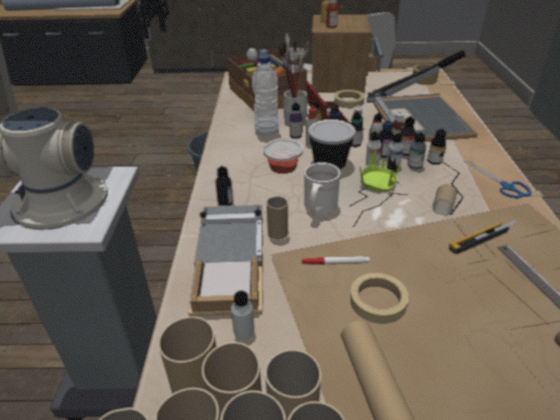

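```bash
cat > h.py <<'E'
import numpy as np, cv2
from rig import *
def cam(n):
    i=camera_info(n); f=210/np.tan(np.radians(i['vfov']/2))
    return np.array([[f,0,i['cx']],[0,f,i['cy']],[0,0,1]]),cv2.Rodrigues(i['rvec'])[0],i['tvec']
def proj(n,P):
    K,R,t=cam(n); p=(np.atleast_2d(P)@R.T+t)@K.T; return p[:,:2]/p[:,2:]
def ray(n,uv,z):
    K,R,t=cam(n); uv=np.atleast_2d(uv).astype(float)
    d=np.c_[uv,np.ones(len(uv))]@np.linalg.inv(K).T@R; c=-R.T@t
    return c+d*((z-c[2])/d[:,2])[:,None]
def crop(n,x0,x1,y0,y1,s,name,im=None):
    im=read_camera(n) if im is None else im
    cv2.imwrite(name,cv2.resize(im[y0:y1,x0:x1,::-1],None,fx=s,fy=s,interpolation=cv2.INTER_CUBIC)); return im
E
python3 - <<'E'
from h import *
for n in("side","top"):
    K,R,t=cam(n);print(n,-R.T@t,proj(n,[[0,0,0],[.168,.524,.23],[.4,0,0]]).round())
crop("top",215,425,190,310,3.8,"pics/t1.png")
crop("side",170,310,190,350,3.7,"pics/s1.png")
print(ray("top",[[341,230],[393,227],[395,287],[341,290]],.042).round(4))
E
```

```text
side [ 0.56151162 -0.93344044  0.65860172] [[ 61. 201.]
 [157.  40.]
 [221. 198.]]
top [ 0.36033399 -0.13444324  1.06085016] [[ 219.  478.]
 [-117.  424.]
 [ 220.  279.]]
[[ 0.4977 -0.2652  0.042 ]
 [ 0.5017 -0.3766  0.042 ]
 [ 0.3752 -0.3723  0.042 ]
 [ 0.3713 -0.2593  0.042 ]]
```

View pics/t1.png

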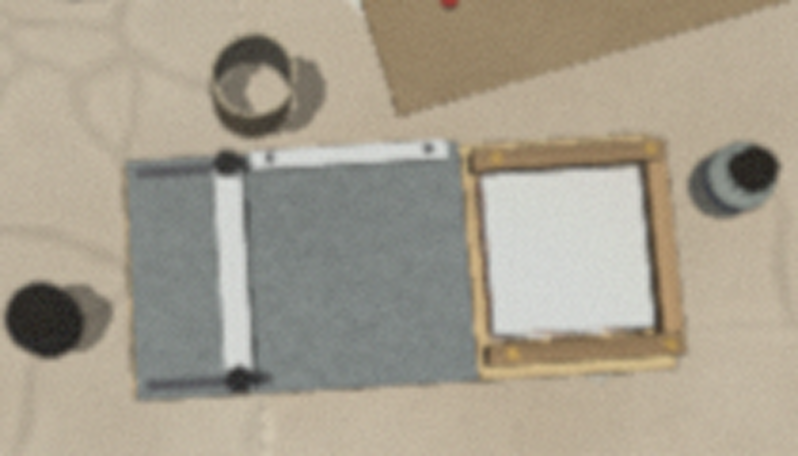

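View pics/s1.png

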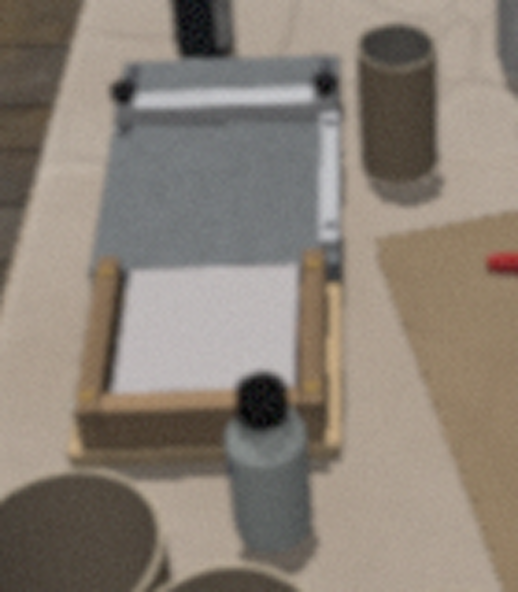

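The top crop shows the tile at crop px (481,174)-(655,336), the fence's inner edge from (244,170) to (253,372), and the rail's inner edge from (250,168) to (447,158). Now measuring them with a white mask.

```bash
python3 - <<'E'
from h import *
im=read_camera("top")
s=6; x0,y0=215,190
c=cv2.resize(im[y0:310,x0:425],None,fx=s,fy=s,interpolation=cv2.INTER_CUBIC)
m=(c.min(2)>180).astype(np.uint8)
for k in cv2.findContours(m,cv2.RETR_EXTERNAL,cv2.CHAIN_APPROX_NONE)[0]:
    if cv2.contourArea(k)<2000: continue
    r=cv2.minAreaRect(k); b=cv2.boxPoints(r)
    uv=(b+.5)/s-.5+[x0,y0]
    cen=uv.mean(0); z=.040 if cen[0]<290 else .036
    if cen[0]>430:continue
    P=ray("top",uv,z)[:,:2]
    print(cen.round(1),z,P.round(4).tolist(),'cen',P.mean(0).round(4),[np.linalg.norm(P[i]-P[i-1]).round(4) for i in range(2)],
     [np.degrees(np.arctan2(*(P[i]-P[i-1])[::-1])).round(2) for i in range(2)])
E
```

```text
[275.8 261. ] 0.04 [[0.4873, -0.1147], [0.4878, -0.1297], [0.383, -0.1335], [0.3825, -0.1187]] cen [ 0.4352 -0.1241] [np.float64(0.1049), np.float64(0.015)] [np.float64(2.21), np.float64(-87.94)]
[364.  255.9] 0.036 [[0.485, -0.2668], [0.4902, -0.3557], [0.3993, -0.3571], [0.3943, -0.2697]] cen [ 0.4422 -0.3123] [np.float64(0.0908), np.float64(0.089)] [np.float64(1.82), np.float64(-86.71)]
[306.5 230. ] 0.036 [[0.504, -0.1492], [0.5065, -0.2342], [0.4964, -0.2343], [0.4938, -0.1494]] cen [ 0.5002 -0.1917] [np.float64(0.0102), np.float64(0.085)] [np.float64(1.5), np.float64(-88.28)]
```

>>> carry_out --moves '[[[0.3,-1,0,0,0,0,1],[0.3,-1,0,0,0,0,1],[0.3,-1,0,0,0,0,1],[0.3,-1,0,0,0,0,1],[0.3,-1,0,0,0,0,1]]]' --newtons 20

```text
clock: 0.75
ee_pos: [0.1978, 0.4229, 0.2312]
tcp_rot: [0.988, -0.154, -0.0, 0.0]
wrist_force: [1.0, 0.1, 0.1]
opening: 0.143
grasp_force: 0.0
```

>>> carry_out --moves '[[[0.3,-1,0,0,0,0,1],[0.3,-1,0,0,0,0,1],[0.3,-1,0,0,0,0,1],[0.3,-1,0,0,0,0,1],[0.3,-1,0,0,0,0,1]]]'

```text
clock: 1.25
ee_pos: [0.2279, 0.3226, 0.2313]
tcp_rot: [0.988, -0.154, -0.0, 0.0]
wrist_force: [0.1, 0.5, 0.1]
opening: 0.002
grasp_force: 0.0
```

>>> carry_out --moves '[[[0.3,-1,0,0,0,0,1],[0.3,-1,0,0,0,0,1],[0.3,-1,0,0,0,0,1],[0.3,-1,0,0,0,0,1],[0.3,-1,0,0,0,0,1]]]'

```text
clock: 1.75
ee_pos: [0.2579, 0.2222, 0.2313]
tcp_rot: [0.988, -0.154, 0.0, -0.0]
wrist_force: [1.0, -0.2, -0.5]
opening: -0.001
grasp_force: 0.0
```

>>> carry_out --moves '[[[0.3,-1,0,0,0,0,1],[0.3,-1,0,0,0,0,1],[0.3,-1,0,0,0,0,1],[0.3,-1,0,0,0,0,1],[0.3,-1,0,0,0,0,1]]]'

```text
clock: 2.25
ee_pos: [0.2877, 0.1223, 0.2313]
tcp_rot: [0.988, -0.154, 0.0, -0.0]
wrist_force: [0.2, 0.2, 0.3]
opening: 0.003
grasp_force: 0.0
```

>>> carry_out --moves '[[[0.4,-1,0,0,0,0,1],[0.4,-1,0,0,0,0,1],[0.4,-1,0,0,0,0,1],[0.4,-1,0,0,0,0,1],[0.4,-1,0,0,0,0,1]]]'

```text
clock: 2.75
ee_pos: [0.3275, 0.0223, 0.2314]
tcp_rot: [0.988, -0.154, 0.0, -0.0]
wrist_force: [-0.3, -0.2, -0.5]
opening: -0.003
grasp_force: 0.0
```

>>> carry_out --moves '[[[0.4,-1,0,0,0,0,1],[0.4,-1,0,0,0,0,1],[0.4,-1,0,0,0,0,1],[0.4,-1,0,0,0,0,1],[0.4,-1,0,0,0,0,1]]]'

```text
clock: 3.25
ee_pos: [0.3673, -0.0777, 0.2313]
tcp_rot: [0.988, -0.154, 0.0, -0.0]
wrist_force: [0.1, 0.0, -0.5]
opening: -0.005
grasp_force: 0.0
```

>>> carry_out --moves '[[[0.4,-1,0,0,0,0,1],[0.4,-1,0,0,0,0,1],[0.4,-1,0,0,0,0,1],[0.4,-1,0,0,0,0,1],[0.4,-1,0,0,0,0,1]]]'

```text
clock: 3.75
ee_pos: [0.4072, -0.1776, 0.2313]
tcp_rot: [0.988, -0.154, -0.0, -0.0]
wrist_force: [0.5, 0.3, 0.1]
opening: -0.003
grasp_force: 0.0
```

>>> carry_out --moves '[[[0.4,-1,0,0,0,0,1],[0.3,-1,0,0,0,0,1],[0,-0.5,0,0,0,0,1],[0,0,0,0,0,0,1],[0,0,0,0,0,0,1]]]'

```text
clock: 4.25
ee_pos: [0.4211, -0.2261, 0.2313]
tcp_rot: [0.988, -0.155, -0.0, -0.0]
wrist_force: [-0.3, -0.2, -0.7]
opening: -0.001
grasp_force: 0.0
```

>>> carry_out --moves '[[[0.2,-0.9,0,0,0,0.6,1],[0.2,-0.9,0,0,0,0.6,1],[0.2,-0.9,0,0,0,0.6,1],[0.2,-0.8,0,0,0,0.5,1],[0.2,-0.8,0,0,0,0.5,1]]]'

```text
clock: 4.75
ee_pos: [0.4417, -0.3119, 0.2316]
tcp_rot: [1.0, 0.015, 0.0, -0.0]
wrist_force: [0.8, 0.3, 0.6]
opening: 0.007
grasp_force: 0.0
```

>>> carry_out --moves '[[[0,0,-1,0,0,0,1],[0,0,-1,0,0,0,1],[0,0,-1,0,0,0,1],[0,0,-1,0,0,0,1],[0,0,-1,0,0,0,1]]]'

```text
clock: 5.25
ee_pos: [0.4416, -0.3112, 0.131]
tcp_rot: [1.0, 0.014, 0.0, 0.0]
wrist_force: [0.5, -0.4, -0.1]
opening: 0.001
grasp_force: 0.0
```

>>> carry_out --moves '[[[0,0,-1,0,0,0,1],[0,0,-1,0,0,0,1],[0,0,-1,0,0,0,1],[0,0,-1,0,0,0,1],[0,0,0,0,0,0,1]]]'

```text
clock: 5.75
ee_pos: [0.4398, -0.3104, 0.0491]
tcp_rot: [1.0, 0.013, -0.002, -0.001]
wrist_force: [-1.2, 0.8, -0.3]
opening: 0.001
grasp_force: 0.0
```

```bash
python3 - <<'E'
from h import *
crop("top",215,425,190,310,3.8,"pics/t2.png")
crop("side",170,310,190,350,3.7,"pics/s2.png")
E
```

```text
(no output)
```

View pics/s2.png

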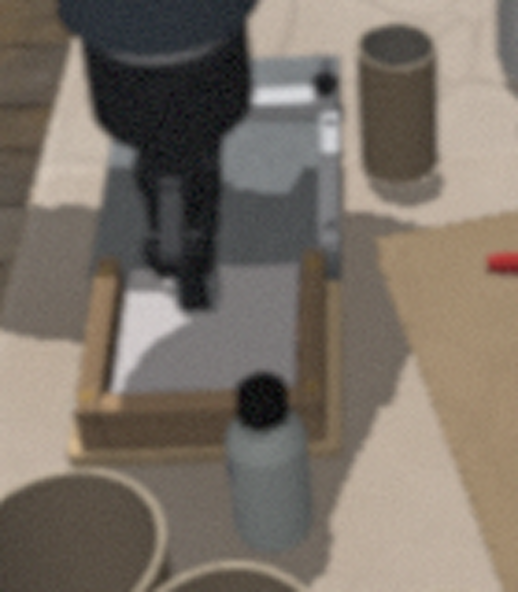

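The side crop shows the shut fingertips near (195,305), above the middle of the tile and clear of the walls. Descending to make contact.

>>> carry_out --moves '[[[0,0,-0.3,0,0,0,1],[0,0,-0.1,0,0,0,1],[0,0,-0.1,0,0,0,1],[0,0,0,0,0,0,1],[0,0,0,0,0,0,1]]]'

```text
clock: 6.35
ee_pos: [0.4417, -0.3122, 0.0415]
tcp_rot: [1.0, 0.013, 0.0, 0.0]
wrist_force: [0.5, -0.3, 0.7]
opening: 0.002
grasp_force: 0.0
```

>>> carry_out --moves '[[[0,0,-0.05,0,0,0,1],[0,0,-0.05,0,0,0,1],[0,0,0,0,0,0,1],[0,0,0,0,0,0,1],[0,0,0,0,0,0,1]]]'

```text
clock: 6.85
ee_pos: [0.4417, -0.3122, 0.0393]
tcp_rot: [1.0, 0.013, -0.0, 0.0]
wrist_force: [-0.6, 0.3, -0.5]
opening: 0.001
grasp_force: 0.0
```

>>> carry_out --moves '[[[0,0,-0.05,0,0,0,1],[0,0,-0.05,0,0,0,1],[0,0,-0.03,0,0,0,1],[0,0,0,0,0,0,1],[0,0,0,0,0,0,1]]]'

```text
clock: 7.35
ee_pos: [0.4416, -0.3122, 0.0367]
tcp_rot: [1.0, 0.013, -0.0, 0.0]
wrist_force: [-0.3, 0.1, -0.2]
opening: -0.001
grasp_force: 0.0
```

>>> carry_out --moves '[[[0,0,-0.03,0,0,0,1],[0,0,0,0,0,0,1],[0,0,0,0,0,0,1],[0,0,0,0,0,0,1],[0,0,0,0,0,0,1]]]'

```text
clock: 7.85
ee_pos: [0.4417, -0.3122, 0.0361]
tcp_rot: [1.0, 0.013, 0.0, 0.0]
wrist_force: [-0.2, -0.1, 1.1]
opening: 0.004
grasp_force: 0.2
```

Contact is close at z = 0.036. I'll step down in small steps to learn the stiffness.

>>> carry_out --moves '[[[0,0,-0.03,0,0,0,1],[0,0,0,0,0,0,1],[0,0,0,0,0,0,1],[0,0,0,0,0,0,1],[0,0,0,0,0,0,1]]]'

```text
clock: 8.35
ee_pos: [0.4421, -0.3125, 0.0361]
tcp_rot: [1.0, 0.013, 0.001, 0.0]
wrist_force: [-0.2, 0.5, 5.3]
opening: 0.001
grasp_force: 2.7
```

>>> carry_out --moves '[[[-0.01,0.2,0,0,0,0,1],[-0.01,0.2,0,0,0,0,1],[-0.01,0.2,0,0,0,0,1],[0,0.2,0,0,0,0,1],[0,0,0,0,0,0,1]]]'

```text
clock: 8.85
ee_pos: [0.4416, -0.296, 0.0361]
tcp_rot: [1.0, 0.013, 0.001, 0.0]
wrist_force: [-1.1, 0.7, 5.5]
opening: 0.002
grasp_force: 2.9
```

```bash
python3 - <<'E'
from h import *
crop("side",170,310,190,350,3.7,"pics/s3.png")
E
```

```text
(no output)
```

View pics/s3.png

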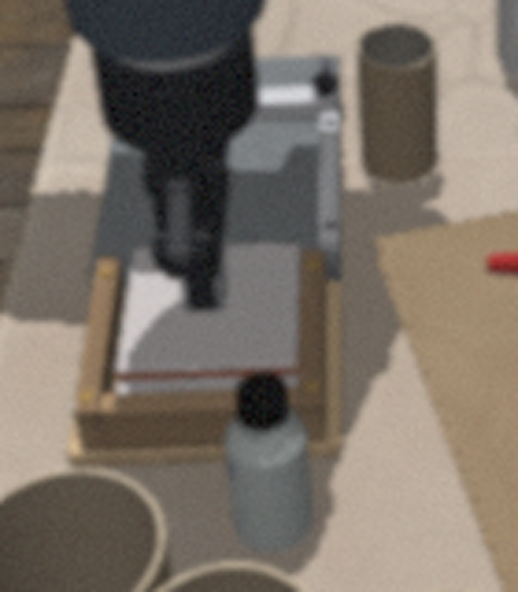

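The tile slid along with the finger. Its clay rear edge now shows at row 375, and the tile beneath has stayed put. Continuing.

>>> carry_out --moves '[[[-0.01,0.25,0,0,0,0,1],[-0.01,0.25,0,0,0,0,1],[-0.01,0.25,0,0,0,0,1],[-0.01,0.25,0,0,0,0,1],[0,0,0,0,0,0,1]]]'

```text
clock: 9.4
ee_pos: [0.4409, -0.2759, 0.0361]
tcp_rot: [1.0, 0.013, 0.001, 0.0]
wrist_force: [-0.4, 0.6, 5.6]
opening: -0.002
grasp_force: 2.9
```

>>> carry_out --moves '[[[-0.01,0.2,0,0,0,0,1],[-0.01,0.2,0,0,0,0,1],[0,0.2,0,0,0,0,1],[0,0,0,0,0,0,1],[0,0,0,0,0,0,1]]]'

```text
clock: 9.9
ee_pos: [0.4404, -0.264, 0.036]
tcp_rot: [1.0, 0.013, 0.001, 0.0]
wrist_force: [0.1, 0.8, 5.8]
opening: 0.002
grasp_force: 2.9
```

>>> carry_out --moves '[[[0,0.15,0,0,0,0,1],[-0.01,0.15,0,0,0,0,1],[0,0,0,0,0,0,1],[0,0,0,0,0,0,1],[0,0,0,0,0,0,1]]]'

```text
clock: 10.4
ee_pos: [0.44, -0.2579, 0.0358]
tcp_rot: [1.0, 0.013, 0.0, 0.0]
wrist_force: [-0.2, 1.6, 5.8]
opening: 0.002
grasp_force: 3.0
```

>>> carry_out --moves '[[[0,0.15,0,0,0,0,1],[-0.01,0.15,0,0,0,0,1],[0,0,0,0,0,0,1],[0,0,0,0,0,0,1],[0,0,0,0,0,0,1]]]'

```text
clock: 10.9
ee_pos: [0.4397, -0.2518, 0.0357]
tcp_rot: [1.0, 0.013, 0.0, -0.0]
wrist_force: [-0.6, 0.3, 5.4]
opening: 0.003
grasp_force: 3.0
```

>>> carry_out --moves '[[[-0.01,0.2,-0.01,0,0,0,1],[-0.01,0.2,0,0,0,0,1],[0,0.1,0,0,0,0,1],[0,0,0,0,0,0,1],[0,0,0,0,0,0,1]]]'

```text
clock: 11.4
ee_pos: [0.4393, -0.2418, 0.0355]
tcp_rot: [1.0, 0.013, 0.0, -0.0]
wrist_force: [-0.2, 1.2, 5.9]
opening: -0.001
grasp_force: 3.1
```

>>> carry_out --moves '[[[-0.01,0.2,-0.01,0,0,0,1],[-0.01,0.2,0,0,0,0,1],[0,0.1,0,0,0,0,1],[0,0,0,0,0,0,1],[0,0,0,0,0,0,1]]]'

```text
clock: 11.9
ee_pos: [0.4389, -0.2318, 0.0354]
tcp_rot: [1.0, 0.013, 0.0, -0.0]
wrist_force: [-0.8, 0.8, 6.9]
opening: 0.002
grasp_force: 3.2
```

>>> carry_out --moves '[[[-0.01,0.2,0,0,0,0,1],[-0.01,0.2,0,0,0,0,1],[0,0.15,0,0,0,0,1],[0,0,0,0,0,0,1],[0,0,0,0,0,0,1]]]'

```text
clock: 12.4
ee_pos: [0.4376, -0.2208, 0.0345]
tcp_rot: [1.0, 0.013, -0.001, -0.0]
wrist_force: [0.2, 0.9, 1.6]
opening: 0.001
grasp_force: 0.2
```

>>> carry_out --moves '[[[-0.01,0.2,0,0,0,0,1],[-0.01,0.2,0,0,0,0,1],[0,0.1,0,0,0,0,1],[0,0,0,0,0,0,1],[0,0,0,0,0,0,1]]]'

```text
clock: 12.9
ee_pos: [0.4378, -0.2111, 0.0351]
tcp_rot: [1.0, 0.013, -0.0, -0.0]
wrist_force: [0.4, -0.0, -0.9]
opening: -0.002
grasp_force: 0.0
```

>>> carry_out --moves '[[[0,-0.3,0,0,0,0,1],[0,0,-0.03,0,0,0,1],[0,0,0,0,0,0,1],[0,0,0,0,0,0,1],[0,0,0,0,0,0,1]]]'

```text
clock: 13.4
ee_pos: [0.4379, -0.2172, 0.0345]
tcp_rot: [1.0, 0.013, 0.0, 0.0]
wrist_force: [-0.5, -0.5, 2.0]
opening: -0.003
grasp_force: 0.4
```

>>> carry_out --moves '[[[0,0,-0.03,0,0,0,1],[0,0,0,0,0,0,1],[0,0,0,0,0,0,1],[0,0,0,0,0,0,1],[0,0,0,0,0,0,1]]]'

```text
clock: 13.9
ee_pos: [0.4384, -0.2174, 0.0345]
tcp_rot: [1.0, 0.013, 0.001, 0.0]
wrist_force: [-0.9, -0.2, 5.5]
opening: -0.001
grasp_force: 2.7
```

```bash
python3 - <<'E'
from h import *
a=read_camera("top");b=read_camera("side")
a=cv2.resize(a[190:310,215:425],(560,320),interpolation=3)
b=cv2.resize(b[190:350,170:310],(500,572),interpolation=3)
a=np.pad(a,((0,252),(0,0),(0,0)))[:, :]
cv2.imwrite("pics/c4.png",cv2.resize(np.hstack([a,b])[:,:,::-1],(795,429)))
E
```

```text
(no output)
```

View pics/c4.png

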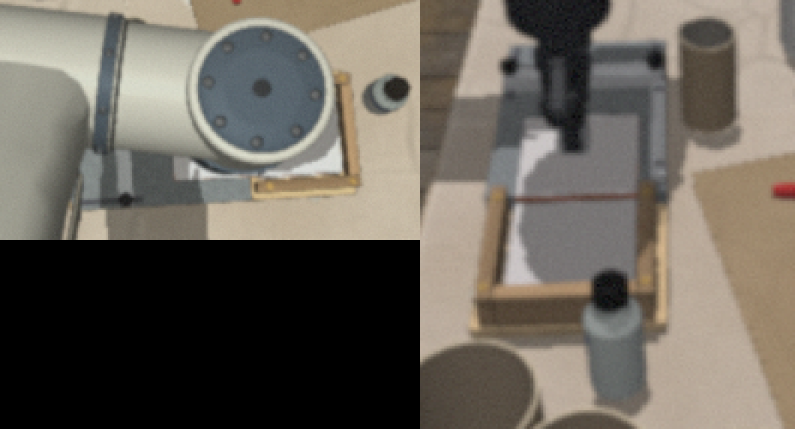

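The tile's rear edge is at side-crop row 198, just reaching the tray mouth, and the second tile is untouched. Going straight on past the walls, then sideways to the rail.

>>> carry_out --moves '[[[-0.01,0.2,0,0,0,0,1],[-0.01,0.2,0,0,0,0,1],[-0.01,0.2,0,0,0,0,1],[0,0.2,0,0,0,0,1],[0,0,0,0,0,0,1]]]'

```text
clock: 14.5
ee_pos: [0.438, -0.2008, 0.0345]
tcp_rot: [1.0, 0.013, 0.001, 0.0]
wrist_force: [0.2, 0.9, 5.5]
opening: 0.005
grasp_force: 2.9
```

>>> carry_out --moves '[[[0.1,0.2,0,0,0,0,1],[0.1,0.2,0,0,0,0,1],[0.1,0.2,0,0,0,0,1],[0.1,0.1,0,0,0,0,1],[0,0,0,0,0,0,1]]]'

```text
clock: 15.0
ee_pos: [0.4461, -0.1869, 0.0345]
tcp_rot: [1.0, 0.013, 0.001, 0.0]
wrist_force: [0.1, 1.5, 5.7]
opening: -0.0
grasp_force: 2.8
```

>>> carry_out --moves '[[[0,0.1,0,0,0,0,1],[0,0.1,0,0,0,0,1],[0,0.1,0,0,0,0,1],[0,0,0,0,0,0,1],[0,0,0,0,0,0,1]]]'

```text
clock: 15.5
ee_pos: [0.446, -0.181, 0.0345]
tcp_rot: [1.0, 0.013, 0.001, 0.0]
wrist_force: [-1.2, 0.6, 6.0]
opening: 0.001
grasp_force: 2.9
```

>>> carry_out --moves '[[[0,0.1,0,0,0,0,1],[0,0.05,0,0,0,0,1],[0,0,0,0,0,0,1],[0,0,0,0,0,0,1],[0,0,0,0,0,0,1]]]'

```text
clock: 16.0
ee_pos: [0.446, -0.1781, 0.0345]
tcp_rot: [1.0, 0.013, 0.001, 0.0]
wrist_force: [-0.2, -0.1, 6.5]
opening: -0.001
grasp_force: 2.8
```

>>> carry_out --moves '[[[0.05,0,0,0,0,0,1],[0.05,0,0,0,0,0,1],[0,0,0,0,0,0,1],[0,0,0,0,0,0,1],[0,0,0,0,0,0,1]]]'

```text
clock: 16.5
ee_pos: [0.4474, -0.1782, 0.0345]
tcp_rot: [1.0, 0.013, 0.0, 0.0]
wrist_force: [-1.9, -0.7, 7.0]
opening: 0.001
grasp_force: 3.7
```

>>> carry_out --moves '[[[0.05,0,0,0,0,0,1],[0,0,0,0,0,0,1],[0,0,0,0,0,0,1],[0,0,0,0,0,0,1],[0,0,0,0,0,0,1]]]'

```text
clock: 17.0
ee_pos: [0.4482, -0.1782, 0.0345]
tcp_rot: [1.0, 0.013, 0.0, 0.0]
wrist_force: [-2.4, -0.2, 8.4]
opening: 0.005
grasp_force: 4.0
```

>>> carry_out --moves '[[[0,0.05,0,0,0,0,1],[0,0.05,0,0,0,0,1],[0,0,0,0,0,0,1],[0,0,0,0,0,0,1],[0,0,0,0,0,0,1]]]'

```text
clock: 17.5
ee_pos: [0.4482, -0.1764, 0.0345]
tcp_rot: [1.0, 0.013, 0.0, 0.0]
wrist_force: [-2.9, -0.7, 8.0]
opening: 0.004
grasp_force: 3.8
```

>>> carry_out --moves '[[[0,0.05,0,0,0,0,1],[0,0.05,0,0,0,0,1],[0,0,0,0,0,0,1],[0,0,0,0,0,0,1],[0,0,0,0,0,0,1]]]'

```text
clock: 18.0
ee_pos: [0.4482, -0.1744, 0.0345]
tcp_rot: [1.0, 0.013, 0.0, 0.0]
wrist_force: [-2.0, -0.6, 8.8]
opening: -0.0
grasp_force: 3.8
```

>>> carry_out --moves '[[[0,0.05,0,0,0,0,1],[0,0,0,0,0,0,1],[0,0,0,0,0,0,1],[0,0,0,0,0,0,1],[0,0,0,0,0,0,1]]]'

```text
clock: 18.5
ee_pos: [0.4482, -0.1734, 0.0345]
tcp_rot: [1.0, 0.013, 0.0, 0.0]
wrist_force: [-2.2, -0.7, 7.7]
opening: 0.006
grasp_force: 3.7
```

```bash
python3 - <<'E'
from h import *
print(get_obs()['wrist_force'])
b=read_camera("side")
crop("side",185,275,195,285,6.6,"pics/s5.png",b)
E
```

```text
[-2.20359209 -0.74168677  7.73455456]
```

View pics/s5.png

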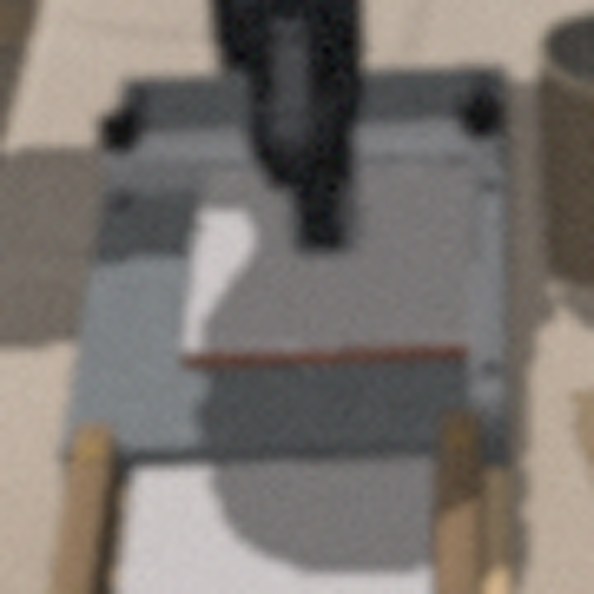

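The tile lies flat by the rail. Its rear edge runs from crop (183,365) to (465,355). I'll calculate the gap left to the fence.

```bash
python3 - <<'E'
from h import *
p=lambda l:(np.array(l)+.5)/6.6-.5+[185,195]
print(ray("side",p([[183,355],[465,347]]),.0345).round(4))
print(ray("side",p([[183,366],[465,356]]),.0265).round(4))
print("fence top edge",ray("side",p([[145,130],[470,124],[200,157],[470,160]]),.04).round(4))
E
```

```text
[[ 0.4087 -0.2258  0.0345]
 [ 0.4959 -0.2238  0.0345]]
[[ 0.4073 -0.2219  0.0265]
 [ 0.4953 -0.2189  0.0265]]
fence top edge [[ 0.3834 -0.1176  0.04  ]
 [ 0.493  -0.1168  0.04  ]
 [ 0.4038 -0.1329  0.04  ]
 [ 0.4938 -0.1365  0.04  ]]
```

>>> carry_out --moves '[[[0,0.05,0,0,0,0,1],[0,0.05,0,0,0,0,1],[0,0,0,0,0,0,1],[0,0,0,0,0,0,1],[0,0,0,0,0,0,1]]]'

```text
clock: 19.05
ee_pos: [0.4487, -0.1714, 0.0345]
tcp_rot: [1.0, 0.013, 0.0, 0.0]
wrist_force: [-0.9, -1.0, 6.9]
opening: 0.004
grasp_force: 3.0
```

>>> carry_out --moves '[[[0,0.05,0,0,0,0,1],[0,0,0,0,0,0,1],[0,0,0,0,0,0,1],[0,0,0,0,0,0,1],[0,0,0,0,0,0,1]]]'

```text
clock: 19.55
ee_pos: [0.4488, -0.1704, 0.0345]
tcp_rot: [1.0, 0.013, 0.001, 0.0]
wrist_force: [-0.9, -0.2, 6.8]
opening: -0.004
grasp_force: 2.8
```

>>> carry_out --moves '[[[0,0.05,0,0,0,0,1],[0,0.05,0,0,0,0,1],[0,0,0,0,0,0,1],[0,0,0,0,0,0,1],[0,0,0,0,0,0,1]]]'

```text
clock: 20.05
ee_pos: [0.4489, -0.1683, 0.0345]
tcp_rot: [1.0, 0.013, 0.001, 0.0]
wrist_force: [-0.3, -0.7, 6.2]
opening: 0.002
grasp_force: 2.7
```

```bash
python3 - <<'E'
from h import *
print(get_obs()['wrist_force'])
crop("side",185,275,195,285,6.6,"pics/s6.png")
E
```

```text
[-0.30116936 -0.72075281  6.18489244]
```

View pics/s6.png

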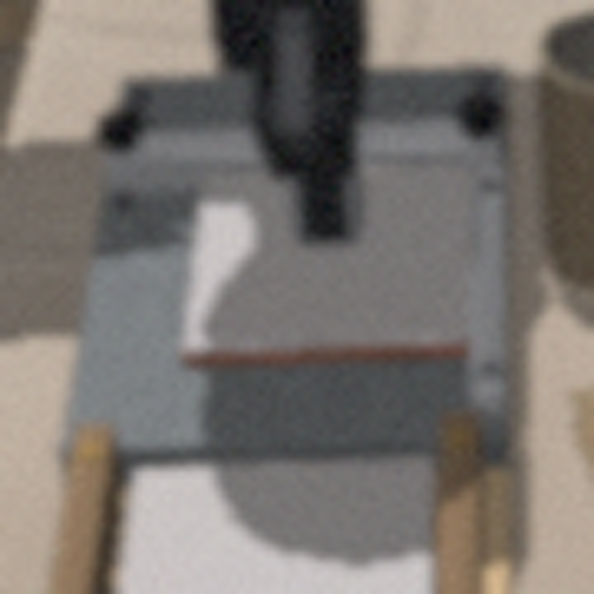

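The tile's rear edge has hardly moved since the last picture, while the finger went on 5 mm. So the tile is probably at the fence. I'll lift straight off, clear the view and check from above.

>>> carry_out --moves '[[[0,0,0.3,0,0,0,1],[0,0,1,0,0,0,1],[0,0,1,0,0,0,1],[0,0,1,0,0,0,1],[0,0,1,0,0,0,1]]]'

```text
clock: 20.6
ee_pos: [0.4477, -0.1678, 0.1205]
tcp_rot: [1.0, 0.013, -0.0, -0.0]
wrist_force: [0.5, 0.6, 0.0]
opening: -0.002
grasp_force: 0.0
```

>>> carry_out --moves '[[[-0.5,1,1,0,0,0,1],[-0.5,1,1,0,0,0,1],[-0.5,1,1,0,0,0,1],[-0.5,1,0,0,0,0,1],[-0.5,1,0,0,0,0,1]]]'

```text
clock: 21.1
ee_pos: [0.3976, -0.0672, 0.1803]
tcp_rot: [1.0, 0.013, 0.0, -0.0]
wrist_force: [0.5, -0.1, 0.2]
opening: -0.002
grasp_force: 0.0
```

>>> carry_out --moves '[[[-0.3,1,0,0,0,0,1],[-0.3,1,0,0,0,0,1],[-0.3,1,0,0,0,0,1],[0,1,0,0,0,0,1],[0,1,0,0,0,0,1]]]'

```text
clock: 21.6
ee_pos: [0.3795, 0.0327, 0.1798]
tcp_rot: [1.0, 0.013, -0.0, -0.0]
wrist_force: [-0.1, 0.1, 0.4]
opening: 0.004
grasp_force: 0.0
```

>>> carry_out --moves '[[[0,1,0,0,0,0,1],[0,1,0,0,0,0,1],[0,1,0,0,0,0,1],[0,1,0,0,0,0,1],[0,0,0,0,0,0,1]]]'

```text
clock: 22.1
ee_pos: [0.3798, 0.1133, 0.1797]
tcp_rot: [1.0, 0.014, -0.0, -0.0]
wrist_force: [-0.1, -0.0, 0.1]
opening: -0.003
grasp_force: 0.0
```

```bash
python3 - <<'E'
from h import *
im=crop("top",240,400,220,300,5,"pics/t7.png")
s=6; x0,y0=215,190
c=cv2.resize(im[y0:310,x0:425],None,fx=s,fy=s,interpolation=cv2.INTER_CUBIC)
m=(c.min(2)>180).astype(np.uint8)
for k in cv2.findContours(m,cv2.RETR_EXTERNAL,cv2.CHAIN_APPROX_NONE)[0]:
    if cv2.contourArea(k)<2000: continue
    b=cv2.boxPoints(cv2.minAreaRect(k)); uv=(b+.5)/s-.5+[x0,y0]
    print(uv.mean(0).round(1),[ray("top",uv,z)[:,:2].round(4).tolist() for z in(.04,.0345,.028)])
E
```

```text
[363.3 256.2] [[[0.484, -0.2644], [0.4892, -0.3533], [0.3988, -0.3549], [0.3936, -0.2675]], [[0.4846, -0.2651], [0.4899, -0.3545], [0.399, -0.3561], [0.3938, -0.2682]], [[0.4854, -0.266], [0.4908, -0.3559], [0.3993, -0.3575], [0.394, -0.2691]]]
[302.8 256. ] [[[0.5026, -0.1135], [0.5075, -0.2468], [0.387, -0.2486], [0.3822, -0.1183]], [[0.5034, -0.1134], [0.5083, -0.2474], [0.3871, -0.2492], [0.3823, -0.1182]], [[0.5043, -0.1133], [0.5092, -0.2481], [0.3873, -0.2499], [0.3824, -0.1181]]]
```

View pics/t7.png

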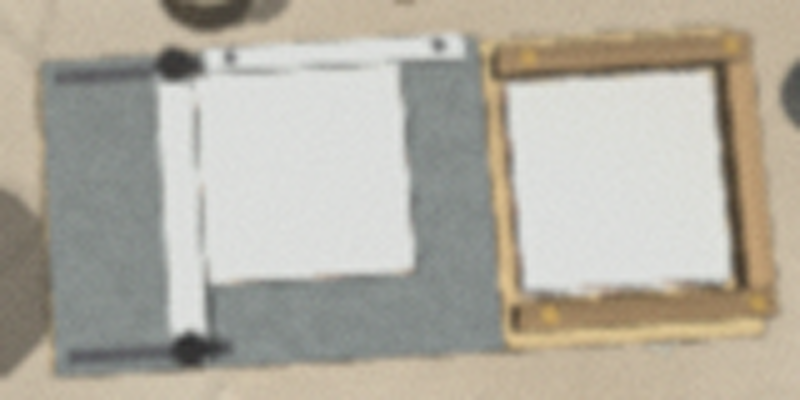

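```bash
python3 - <<'E'
from h import *
a=np.mean([read_camera("top") for _ in range(4)],0).mean(2).astype(np.float32); b=cv2.imread("pics/top0.png").mean(2).astype(np.float32)
ex=np.array([.9994,.035]);ey=np.array([-.035,.9994]); C=np.array([.493,-.1295])
def prof(im,xs,ys,z=.0345):
    X,Y=np.meshgrid(xs,ys); P=C+X[...,None]*ex+Y[...,None]*ey
    uv=proj("top",np.c_[P.reshape(-1,2),np.full(X.size,z)]).astype(np.float32).reshape(*X.shape,2)
    return cv2.remap(im,uv[...,0],uv[...,1],cv2.INTER_LINEAR)
r=np.round
np.set_printoptions(linewidth=220)
ys=np.arange(-.008,.02,.001); print("fence y", (ys*1e3).round().astype(int))
for lo,hi in((-.08,-.06),(-.06,-.04),(-.04,-.015),(-.098,-.092)):
    xs=np.arange(lo,hi,.002)
    for im in(b,a): print(lo,prof(im,xs,ys).mean(1).astype(int))
ys=np.arange(-.096,-.082,.001); print("rear",(ys*1e3).round().astype(int))
for lo,hi in((-.085,-.06),(-.06,-.035),(-.035,-.008)): print(lo,prof(a,np.arange(lo,hi,.002),ys).mean(1).astype(int))
xs=np.arange(-.008,.014,.001); print("rail x",(xs*1e3).round().astype(int))
for lo,hi in((-.03,-.01),(-.06,-.03),(-.085,-.06),(-.105,-.095)):
    for im in(b,a): print(lo,prof(im,xs,np.arange(lo,hi,.002)).mean(0).astype(int))
xs=np.arange(-.097,-.083,.001); print("left x",(xs*1e3).round().astype(int))
for lo,hi in((-.03,-.01),(-.06,-.03),(-.085,-.06)): print(lo,prof(a,xs,np.arange(lo,hi,.002)).mean(0).astype(int))
E
```

```text
fence y [-8 -7 -6 -5 -4 -3 -2 -1  0  1  2  3  4  5  6  7  8  9 10 11 12 13 14 15 16 17 18 19]
-0.08 [130 129 127 124 119 116 125 140 163 185 198 207 210 210 210 210 209 210 210 209 207 199 189 172 156 144 135 131]
-0.08 [220 220 220 219 214 207 194 185 191 200 208 216 219 220 220 220 220 220 220 219 218 210 199 181 164 152 142 138]
-0.06 [129 128 127 124 121 121 125 147 173 190 204 209 210 210 210 210 210 210 211 210 206 199 182 162 147 134 129 128]
-0.06 [220 220 220 218 215 207 198 199 203 209 215 218 219 220 220 219 219 220 220 220 216 210 192 171 155 142 137 136]
-0.04 [126 125 123 117 108 105 113 131 158 183 197 206 209 210 210 209 210 210 210 209 207 201 190 172 155 142 132 128]
-0.04 [220 220 220 218 213 203 188 180 187 197 207 216 219 219 220 220 220 220 220 220 218 212 200 181 163 150 139 137]
-0.098 [130 128 126 120 113 113 117 136 166 187 199 207 209 210 210 209 210 211 210 209 206 203 185 163 147 134 128 129]
-0.098 [140 138 136 128 119 119 124 145 175 198 210 219 220 221 220 220 220 220 220 221 217 213 194 171 154 142 135 136]
rear [-96 -95 -94 -93 -92 -91 -90 -89 -88 -8
[... 617 characters left out ...]
6 203 210 216 219 220 220 217 213 204 194 186 181 179]
-0.085 [128 128 126 124 122 125 130 147 169 186 199 206 209 210 210 207 202 195 186 178 173 170]
-0.085 [220 220 219 217 213 205 195 193 198 204 212 217 219 220 219 218 213 206 196 188 183 179]
-0.105 [128 128 129 126 124 124 126 136 159 179 189 198 197 195 193 190 188 184 179 173 168 168]
-0.105 [136 136 137 134 131 131 133 144 168 189 200 210 208 205 204 202 200 195 189 183 178 177]
left x [-97 -96 -95 -94 -93 -92 -91 -90 -89 -88 -87 -86 -85 -84]
-0.03 [138 138 137 136 137 143 153 175 195 207 217 219 220 220]
-0.06 [136 136 135 134 136 142 159 180 198 211 217 220 220 220]
-0.085 [138 137 135 133 135 141 157 180 198 211 218 220 220 220]
```

The fence hasn't moved, and the tile's edges sit 90 mm from both the fence and rail faces, to within about 0.5 mm. One gentle diagonal pass will confirm it bears on both.

>>> carry_out --moves '[[[0,-1,0,0,0,0,1],[0,-1,0,0,0,0,1],[0,-1,0,0,0,0,1],[0,-1,0,0,0,0,1],[0.2,-1,0,0,0,0,1]]]'

```text
clock: 22.85
ee_pos: [0.3838, 0.0105, 0.18]
tcp_rot: [1.0, 0.013, 0.0, -0.0]
wrist_force: [0.2, 0.0, -0.6]
opening: 0.004
grasp_force: 0.0
```

>>> carry_out --moves '[[[0.2,-1,0,0,0,0,1],[0.3,-1,0,0,0,0,1],[0.3,-1,0,0,0,0,1],[0.3,-1,0,0,0,0,1],[0.3,-1,0,0,0,0,1]]]'

```text
clock: 23.35
ee_pos: [0.412, -0.0896, 0.1799]
tcp_rot: [1.0, 0.013, 0.0, -0.0]
wrist_force: [0.3, 0.3, -0.3]
opening: 0.002
grasp_force: 0.0
```

>>> carry_out --moves '[[[0.4,-1,0,0,0,0,1],[0.4,-1,0,0,0,0,1],[0.4,-1,0,0,0,0,1],[0.4,-1,0,0,0,0,1],[0,-0.6,0,0,0,0,1]]]'

```text
clock: 23.85
ee_pos: [0.4443, -0.1819, 0.1796]
tcp_rot: [1.0, 0.012, -0.0, 0.0]
wrist_force: [0.6, 0.6, -0.0]
opening: 0.002
grasp_force: 0.0
```

>>> carry_out --moves '[[[0,0,-1,0,0,0,1],[0,0,-1,0,0,0,1],[0,0,-1,0,0,0,1],[0,0,-1,0,0,0,1],[0,0,-1,0,0,0,1]]]'

```text
clock: 24.35
ee_pos: [0.4436, -0.1804, 0.0793]
tcp_rot: [1.0, 0.013, 0.0, -0.0]
wrist_force: [-0.0, 0.7, -0.6]
opening: 0.003
grasp_force: 0.0
```

>>> carry_out --moves '[[[0,0,-1,0,0,0,1],[0,0,-0.6,0,0,0,1],[0,0,-0.1,0,0,0,1],[0,0,0,0,0,0,1],[0,0,0,0,0,0,1]]]'

```text
clock: 24.85
ee_pos: [0.4447, -0.1804, 0.0468]
tcp_rot: [1.0, 0.013, 0.001, 0.0]
wrist_force: [0.3, 0.4, 1.1]
opening: 0.002
grasp_force: 0.0
```

>>> carry_out --moves '[[[0,0,-0.3,0,0,0,1],[0,0,-0.1,0,0,0,1],[0,0,-0.05,0,0,0,1],[0,0,0,0,0,0,1],[0,0,0,0,0,0,1]]]'

```text
clock: 25.35
ee_pos: [0.4443, -0.1802, 0.0369]
tcp_rot: [1.0, 0.013, 0.0, 0.0]
wrist_force: [-0.4, 0.6, -0.2]
opening: -0.001
grasp_force: 0.0
```

>>> carry_out --moves '[[[0,0,-0.05,0,0,0,1],[0,0,-0.05,0,0,0,1],[0,0,-0.03,0,0,0,1],[0,0,0,0,0,0,1],[0,0,0,0,0,0,1]]]'

```text
clock: 25.85
ee_pos: [0.4443, -0.1803, 0.0345]
tcp_rot: [1.0, 0.013, 0.0, 0.0]
wrist_force: [-0.8, -0.2, 3.6]
opening: 0.003
grasp_force: 1.7
```

Light contact at about 3.6 N. Adding a little pressure and dragging diagonally into the corner.

>>> carry_out --moves '[[[0,0,-0.02,0,0,0,1],[0.05,0.05,0,0,0,0,1],[0.05,0.05,0,0,0,0,1],[0,0,0,0,0,0,1],[0,0,0,0,0,0,1]]]'

```text
clock: 26.35
ee_pos: [0.4468, -0.1785, 0.0345]
tcp_rot: [1.0, 0.013, 0.001, 0.0]
wrist_force: [-1.8, -1.4, 4.0]
opening: 0.003
grasp_force: 2.7
```

>>> carry_out --moves '[[[0.05,0.05,0,0,0,0,1],[0.05,0.05,0,0,0,0,1],[0.05,0.05,0,0,0,0,1],[0,0,0,0,0,0,1],[0,0,0,0,0,0,1]]]'

```text
clock: 26.85
ee_pos: [0.4499, -0.1755, 0.0345]
tcp_rot: [1.0, 0.013, 0.001, 0.0]
wrist_force: [-0.8, -1.1, 4.5]
opening: -0.001
grasp_force: 2.5
```

Both forces oppose the drag and the finger slides over a stationary tile. Lifting off and checking.

>>> carry_out --moves '[[[0,0,0.2,0,0,0,1],[0,0,1,0,0,0,1],[0,0,1,0,0,0,1],[0,0,1,0,0,0,1],[0,0,1,0,0,0,1]]]'

```text
clock: 27.35
ee_pos: [0.449, -0.175, 0.1186]
tcp_rot: [1.0, 0.013, -0.0, -0.0]
wrist_force: [0.1, -0.5, -0.2]
opening: -0.002
grasp_force: 0.0
```

>>> carry_out --moves '[[[-0.5,1,1,0,0,0,1],[-0.5,1,1,0,0,0,1],[-0.5,1,1,0,0,0,1],[-0.5,1,0,0,0,0,1],[-0.5,1,0,0,0,0,1]]]'

```text
clock: 27.85
ee_pos: [0.399, -0.0743, 0.1784]
tcp_rot: [1.0, 0.013, 0.001, -0.0]
wrist_force: [0.1, -0.1, -0.2]
opening: -0.002
grasp_force: 0.0
```

>>> carry_out --moves '[[[-0.3,1,0,0,0,0,1],[-0.3,1,0,0,0,0,1],[-0.3,1,0,0,0,0,1],[0,1,0,0,0,0,1],[0,1,0,0,0,0,1]]]'

```text
clock: 28.35
ee_pos: [0.3808, 0.0256, 0.1779]
tcp_rot: [1.0, 0.013, 0.0, -0.0]
wrist_force: [0.5, 0.3, -0.0]
opening: 0.001
grasp_force: 0.0
```

>>> carry_out --moves '[[[0,1,0,0,0,0,1],[0,1,0,0,0,0,1],[0,1,0,0,0,0,1],[0,1,0,0,0,0,1],[0,0,0,0,0,0,1]]]'

```text
clock: 28.85
ee_pos: [0.3811, 0.1063, 0.1777]
tcp_rot: [1.0, 0.014, -0.0, -0.0]
wrist_force: [-1.2, -0.2, -0.2]
opening: 0.001
grasp_force: 0.0
```

```bash
python3 - <<'E'
from h import *
crop("top",240,400,220,300,5,"pics/t8.png")
E
```

```text
(no output)
```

View pics/t8.png

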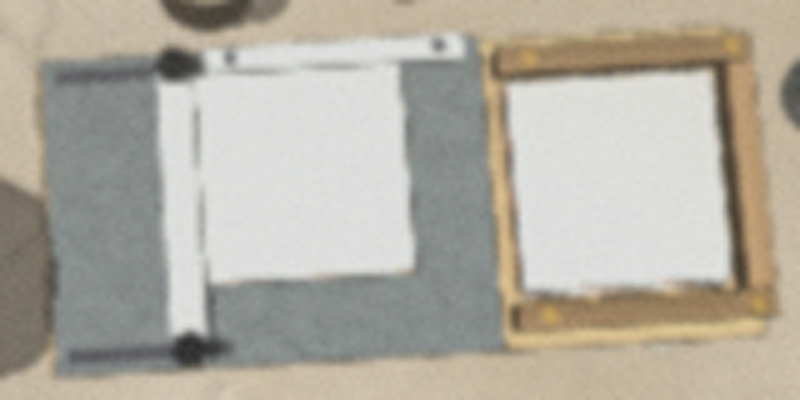

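The picture matches the last one: the tile is flat in the corner at crop (200,70)-(414,275), against the fence and rail, with the second tile in the tray and the fence where it was. Handing in.

```bash
python3 -c "
from rig import hand_in
print(hand_in())"
```

```text
the job is handed in; nothing more can be done
None
```

The top tile lies flat on the bed, snug against both fence and rail to within about 0.5 mm by camera; fence and second tile look unmoved in the pictures, and the job is handed in at about 29 s.

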